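Knock down the ejector pin, then hold a plaster model square in the fixture's corner

ROBOT

A 6-joint arm with a two-finger parallel gripper is mounted at the origin on the work surface. World frame = base frame: x ahead of the robot, y to its left, z up, the work surface at z = 0. Lengths are in m, angles in rad, forces in N, time in s.
With the tool pointing down it reaches from about 0.25 to 0.8 m from the base axis. Payload 3.9 kg.
Tool frame: the origin (TCP) lies at the very end of the fingers, on their centre line; the grasp point (between the pads) lies 19 mm behind it (env.pinch_z is the distance from the TCP to the grasp point, in m); y points along the fingers, x is the direction in which the jaws open and shut, and the axes are right-handed (so a half turn about y gives the same grasp; the last joint's range is limited). The gripper opens to 85 mm and grips with 20 to 120 N. Pads are 22 mm wide; open, the fingers measure 114 mm over their backs; the gripper's body (76 mm by 85 mm) begins 54 mm behind the grasp point. The pads swing forward as they close: fully open they stand 13 mm farther back than shut.
Start: joints at [1.249, 0.26, -0.138, 1.173, 0, 1.571], TCP at [0.166, 0.498, 0.231] pointing down, gripper open.
Joint ranges: [-2.78, 2.78], [-0.83, 1.72], [-1.28, 1.37], [-1.9, 2.12], [-1.57, 1.48], [-3.14, 3.14]. Speed limits (rad/s): [2.57, 2.57, 3.14, 3.14, 3.14, 3.14].

INTERFACE

Orientations are given as a unit quaternion [w, x, y, z].
In Python, from workcell import env gives the robot as it stands.
- The arm moves only by the tool play_rows, never from a script. Its argument "steps" is a list that holds one entry, the list of rows, each a list of 5 numbers: the gripper's target within -1 to 1 (fully open at 1, half-way at 0, shut at -1), then the shift along the world's x, y, z in cm, then the turn about the world's z in degrees. In form: [[[grip, dx, dy, dz, spin], ...]]. A call has 1 to 8 rows; each row shifts and turns the commanded pose from where the row before left it; what a row does not reach is not made up. A row lasts 1/10 s, in which the tool goes at most 50 mm and 8.59 degrees, less where a joint would pass 70% of its speed; a pose out of reach is approached as far as the arm can. A call with a gripper value outside its range is refused whole. The fingers move at their own pace and stop on an object; "squeeze" is the grip in N (left out, the last holds). Time passes only in rows, so rows that do not move let the fingers close. It gives the time, the measured TCP pose, the force and the opening at its end, in the units of the state.
- env.state(): the state, without advancing time (a new reading comes with each control period).
- env.camera(name): name is "scene" or "side" or "wrist"; returns a dict with "frame" (480x640x3 uint8, blue, green, red), "intrinsics" (3x3 intrinsics, pixels), "T" (4x4, takes a point from camera to world coordinates). Camera axes: x right, y down, z forward; pixel columns grow to the right and rows downward; lengths in m; the calibration is good to about 2 mm. A picture is of the moment at which its call begins. There is no depth.
- env.finish_job(): hands the job in, once; it reports no verdict.
The state is a dict: "time_s": time; "q": joint angles; "joint_velocities": joint speeds; "tau": joint torques, N m; "tool_pos": TCP position; "orientation": TCP orientation; "ft_force": force on the tool from outside, world axes, zero at the start; "ft_torque": the same for the moment, N m; "gripper_width": finger opening in m.
Only numpy, scipy, OpenCV 4.12 (cv2) and the standard library are available. Lean on these libraries where they do the work, as an engineer would, in place of code of your own. Each camera call takes 0.05 s, during which the arm holds its last target. There are 200 camera calls.

TASK

The ejector pin of the squaring fixture is still standing up: pick up the mallet and knock the pin down flush with the plate, using only the mallet on it, then stand or lay the mallet back on the bench clear of the fixture. Then set the square-trimmed plaster model teeth up on the fixture plate, square in the corner, and press it firmly against both stops at once; finish while still holding it pressed there, without letting go. Leave the round plaster model, the jar and the dish where they are.

Things in the scene. Friction and masses are not known exactly. Their poses are not given: they have to be found in the camera images.
- corner (a point): Inner corner of the squaring fixture, where the faces of its two stops meet at the top of its plate, 15 mm above the bench. Bolted-down polished aluminium plate, slippery like the stops (friction about 0.25), 160 (x) x 140 (y) mm, centred 50 mm to -x and 40 mm to -y of this point. Axes: x points into the far stop, y into the left stop, z up; the model's seat is on the -x, -y side.
- far_stop: Steel bar on the plate's far edge, 10 mm high above the plate, 14 mm thick, 125 mm long along y; its working face is the plane x = 0 of the corner's frame. Origin on that face, half-way along the bar, at the plate's top.
- left_stop: Steel bar on the plate's left edge, 10 mm high above the plate, 14 mm thick, 115 mm long along x; its working face is the plane y = 0 of the corner's frame. Origin on that face, half-way along the bar, at the plate's top. Fingers that hold the model on this side must stay above the stop's 10 mm.
- pin_top (a point): Centre of the top of the steel ejector pin, 10 mm in diameter, upright, standing 31 mm from each stop's face (at x = -31, y = -31 mm in the corner's frame), under the place where the model goes.
- pin (a joint): How far the pin has been driven down (m): 0 = standing 14 mm above the plate, 0.014 = flush with the plate, end of travel 0.0155. It is a stiff push fit: about 8 N moves it and it stays where it is left. It starts at 0 to 3 mm.
- mallet_grip (a point): Middle of the mallet's handle, 52 mm from the head's axis, a good place to grip. The wooden handle is 18 mm wide, 24 mm high and level; it runs along -x from the head's side (20 mm from its axis) to 144 mm from the axis, its centre line 42 mm above the striking face. Axes: x along the handle towards the head, z up.
- mallet_face (a point): Centre of the mallet's striking face, the round underside of its head: an upright white nylon cylinder, 40 mm in diameter, 76 mm high. The mallet (0.33 kg) starts standing on this face on the bench and stands there by itself. Same axes as mallet_grip; lies 52 mm to +x and 42 mm below mallet_grip.
- model_center (a point): Centre of the base of the square-trimmed plaster model (0.17 to 0.29 kg): a block 64 (x) x 48 (y) x 46 mm (z, up) with an arch of small teeth on top, 8 mm high, at least 3 mm inside the long sides. This point is 23 mm above its underside. Starts upright on the bench. Any of its sides may go against either stop, teeth up.
- round_model: Bystander: another plaster model with a round base, 68 mm in diameter, 24 mm high plus teeth of 8 mm. Origin at the centre of its underside.
- jar: Bystander: closed amber glass jar, 52 mm in diameter, 62 mm high. Origin at the centre of its underside.
- dish: Bystander: small white ceramic bowl, 68 mm in diameter, 26 mm high. Origin at the centre of its underside.
Things that resemble listed ones, but are neither listed nor needed, are in the scene too. Leave any turquoise look-alike of the part that bears model_center alone.

How it is judged:
On the way, in this order (a step that is already met when the one before it is completed fails the run):
1. the held mallet has driven the pin down flush (within 2.5 mm of the plate) (value of joint pin above 0.0115 m and contact force between mallet and pin above 0.5 N and contact force between the fingers and mallet above 1 N), for 0.02 s.
2. the mallet is let go, at rest on the bench clear of the fixture (height (world z) of mallet_grip below 0.05 m and contact force between the fingers and mallet below 0.1 N and contact force between mallet and fixture below 0.1 N and linear speed of mallet below 0.03 m/s), for 0.2 s.
At the end, for the whole second after the job is handed in: The pin is down within 2.5 mm of flush; the model stands teeth up on the plate (height within 4 mm, tilt under 0.08 rad), square to the stops within 0.06 rad, and the robot keeps it pressed with more than 1.5 N against each of the two stops; the mallet rests on the bench, let go and off the fixture (all of step 2 and value of joint pin above 0.0115 m and contact force between model and far_stop above 1.5 N and contact force between model and left_stop above 1.5 N and contact force between any of the fingers, the arm and model above 1 N and z of model_center in the frame of corner between 0.019 and 0.027 m and angle between model_center's own z axis and vertical below 0.08 rad and (angle between the x axis of model_center and the x axis of corner, either way round below 0.06 rad or angle between the x axis of model_center and the y axis of corner, either way round below 0.06 rad) and linear speed of model below 0.02 m/s); the arm keeps its last pose, push and grip.
It fails at once if the pin is pushed with the gripper, not the mallet (value of joint pin below 0.0115 m and contact force between any of the fingers, the arm and pin above 2 N).
It fails at once if the pin is pushed down with the model (value of joint pin below 0.0115 m and contact force between model and pin above 3 N).
It fails at once if the round model is disturbed (distance of round_model from where it was at the start of the episode above 0.03 m).
It fails at once if the jar is disturbed (distance of jar from where it was at the start of the episode above 0.03 m).
It fails at once if the dish is disturbed (distance of dish from where it was at the start of the episode above 0.03 m).
It also fails if it takes over 61 s, if anything falls off the work surface, if the arm or the gripper's body presses on something with over 40 N, if the wrist force passes 120 N, or if a joint passes its speed limit or range.

## Working session

There is one attempt and no reset: what is moved stays moved. The work goes in short steps, Python scripts to look and compute and a tool call to move; the robot and the scene stay as the last step left them, time stands still between calls to the robot, and variables do not carry over. Pictures are saved under pics/ and viewed, about 8 in all and at most 12, crops included, and the job is handed in when it is done.

Besides the shell and the picture viewer there is one more tool, called as a command line: name --argument value ..., lists and objects as JSON in quotes. play_rows: Moves the arm, as the interface text tells. Its arguments: {"type":"object","properties":{"steps":{"type":"array","items":{"type":"array","items":{"type":"array","items":{"type":"number"}}}},"squeeze":{"type":"number"}},"required":["steps"]}

```bash
mkdir -p pics; ls; python3 - <<'E'
from workcell import env
import cv2,numpy as np,json
d={}
for n in ["scene","side"]:
    c=env.camera(n); cv2.imwrite(f"pics/{n}0.png",c["frame"]); d[n]=dict(K=np.array(c["intrinsics"]).tolist(),T=np.array(c["T"]).tolist())
    print(n,np.round(c["intrinsics"],1).tolist(),np.round(c["T"],3).tolist())
json.dump(d,open("cal.json","w"))
s=env.state();print(s)
E
```

```text
pics
scene [[499.2, 0.0, 331.6], [0.0, 499.2, 240.0], [0.0, 0.0, 1.0]] [[-0.73, 0.493, -0.473, 1.084], [0.683, 0.513, -0.52, 0.527], [-0.014, -0.703, -0.711, 0.786], [0.0, 0.0, 0.0, 1.0]]
side [[565.0, 0.0, 316.2], [0.0, 565.0, 236.9], [0.0, 0.0, 1.0]] [[0.852, -0.287, 0.438, 0.188], [-0.523, -0.496, 0.693, -0.706], [0.018, -0.82, -0.573, 0.611], [0.0, 0.0, 0.0, 1.0]]
{'time_s': 0.1, 'q': array([ 1.24904311e+00,  2.60622119e-01, -1.39229871e-01,  1.17272394e+00,
        2.19413436e-05,  1.57077165e+00]), 'joint_velocities': array([ 0.00065434, -0.00205321,  0.00244025,  0.00088296,  0.00030999,
       -0.00104412]), 'tau': array([-2.39712308e-04, -4.06507659e+01,  2.54527348e+01,  1.01185383e-02,
       -5.67514155e-05,  9.20590708e-06]), 'tool_pos': array([0.16581911, 0.49747514, 0.23055002]), 'orientation': array([-0.57326848,  0.57399167,  0.41294379, -0.41397372]), 'ft_force': array([0.00480994, 0.78896129, 0.25610783]), 'ft_torque': array([ 0.04765408, -0.02327262,  0.00283576]), 'gripper_width': 0.08573978621185512}
```

View pics/scene0.png

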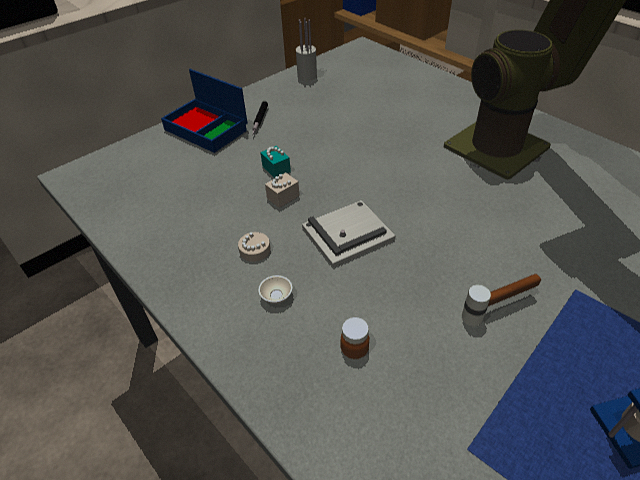

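View pics/side0.png

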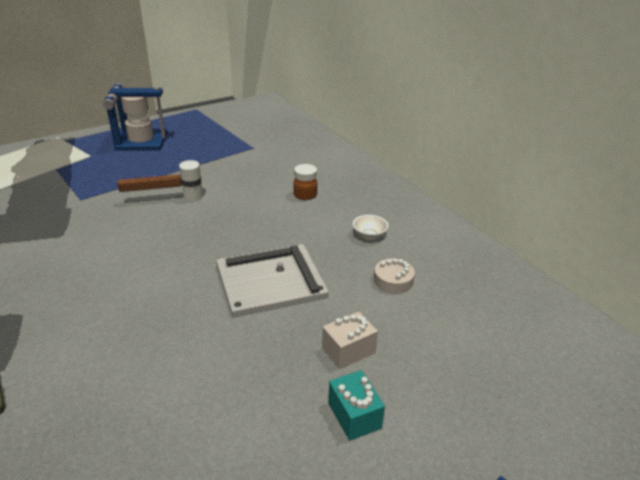

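The scene view shows the mallet (head 478,297, handle end 540,280), the fixture (348,232), the plaster model (282,188), its turquoise look-alike (275,160), the round model (254,246), the dish (276,291) and the jar (355,338). The cream block at (282,188) is the one meant: it is square and plaster-coloured, whereas the other is turquoise or round. I'll confirm that in enlarged crops.

```bash
cat > h.py <<'E'
import json,numpy as np,cv2
cal=json.load(open("cal.json"))
def ray(n,u,v,z):
    K=np.array(cal[n]["K"]);T=np.array(cal[n]["T"])
    d=T[:3,:3]@np.linalg.solve(K,[u,v,1]);o=T[:3,3]
    return (o+d*(z-o[2])/d[2])[:2]
def proj(n,p):
    K=np.array(cal[n]["K"]);T=np.array(cal[n]["T"])
    q=K@(T[:3,:3].T@(np.array(p)-T[:3,3]));return q[:2]/q[2]
def crop(im,x,y,w,h,s):
    t=cv2.resize(im[y:y+h,x:x+w],None,fx=s,fy=s,interpolation=cv2.INTER_CUBIC)
    for i in range(0,w,10):
        cv2.line(t,(i*s,0),(i*s,4 if i%50 else 12),(0,255,255),1)
        if (x+i)%20==0: cv2.putText(t,str(x+i),(i*s,20),0,.35,(0,255,255),1)
    for i in range(0,h,10):
        cv2.line(t,(0,i*s),(4,i*s),(0,255,255),1)
        if (y+i)%20==0: cv2.putText(t,str(y+i),(6,i*s+4),0,.35,(0,255,255),1)
    return cv2.convertScaleAbs(t,alpha=1.4,beta=10)
E
python3 - <<'E'
from h import *
a=cv2.imread("pics/scene0.png");b=cv2.imread("pics/side0.png")
# scene: fixture+model x250-400,y140-265 ; mallet
t1=crop(a,300,190,100,75,4);t2=crop(a,250,140,100,75,4);t3=crop(a,455,260,100,75,4)
t4=crop(b,310,305,100,75,4)
cv2.imwrite("pics/c1.png",np.vstack([np.hstack([t1,t2]),np.hstack([t3,t4])]))
u1=crop(b,210,237,130,83,6);u1=u1[:498,:780]
cv2.imwrite("pics/c2.png",u1)
E
```

```text
(no output)
```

View pics/c1.png

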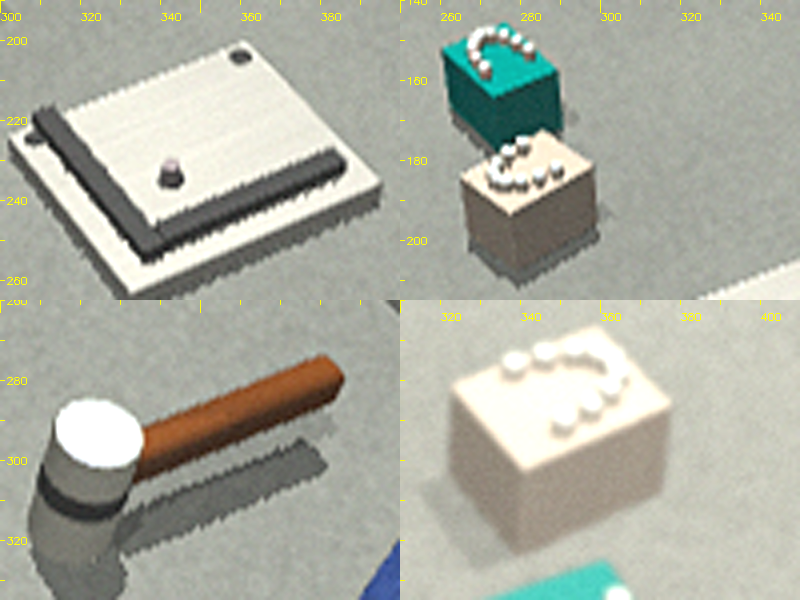

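View pics/c2.png

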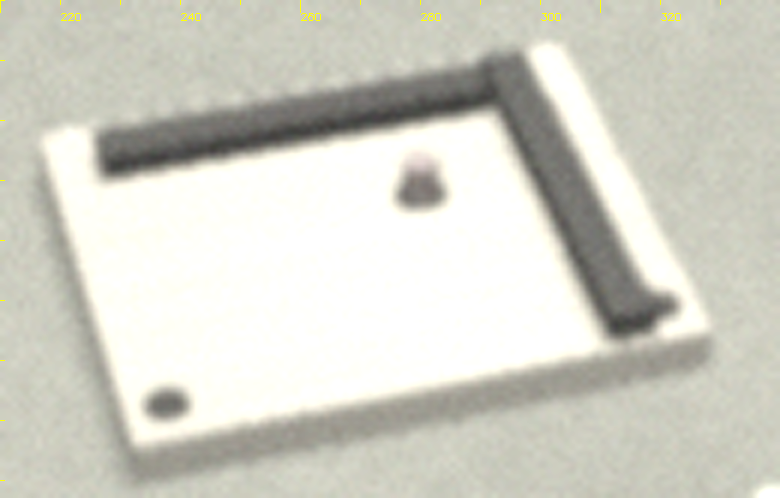

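The crops confirm the cream square block next to the turquoise one, and show the pin near the inner corner at (280.5,264) in the side view. Next I'll fit the poses.

```bash
cat >> h.py <<'E'
from scipy.optimize import least_squares
def fit(obs,x0):  # obs: (cam,u,v,(lx,ly),z)
    def f(p):
        c,s=np.cos(p[2]),np.sin(p[2]);r=[]
        for n,u,v,(x,y),z in obs:
            r+=list(proj(n,[p[0]+c*x-s*y,p[1]+s*x+c*y,z])-[u,v])
        return r
    r=least_squares(f,x0);return r.x,np.round(r.fun.reshape(-1,2),1).tolist()
E
python3 - <<'E'
from h import *
m=.001
P=lambda n,u,v,x,y,z:(n,u,v,(x*m,y*m),z*m)
fx=[P('scene',332.5,263.2,30,30,15),P('scene',395.2,235.7,-130,30,15),P('scene',302,225.5,30,-110,15),P('scene',361.2,200,-130,-110,15),
P('side',301.3,244,30,30,15),P('side',217.5,260.3,-130,30,15),P('side',328.3,292.8,30,-110,15),P('side',232.5,312,-130,-110,15),P('side',292.8,255.3,0,0,15)]
print('fix',fit(fx,[.5,0,-.5]))
for z in (26,28,29): print('pin',z,ray('side',280.5,263.7,z*m),ray('scene',342.8,230.5,z*m))
cs=[(265.2,185),(286.2,172.5),(298.7,180.5),(278.5,193.3)]
for n,u,v,z in [('scene',*c,46) for c in cs]+[('side',323,327,46),('side',361.2,311.7,46),('side',377.5,331.2,46),('side',340.5,348,46),('side',340.5,368.2,0)]:
    print(n,u,v,ray(n,u,v,z*m).round(4))
print('head',ray('scene',479.5,293.2,.076),'end',ray('scene',538.7,278,.052),ray('side',190,167,.076),ray('side',120,184,.046))
for n,p in dict(round=(254,246),dish=(276,297),jar=(355,350)).items(): print(n,ray('scene',*p,.01))
E
```

```text
fix (array([ 0.57782309, -0.01096911, -0.22299286]), [[0.1, -1.4], [0.3, -1.9], [-0.9, -3.3], [-0.2, -1.8], [2.1, -1.5], [-1.9, -1.9], [1.3, -2.4], [-0.3, -1.3], [-0.5, -0.4]])
pin 26 [ 0.541243   -0.03531919] [ 0.54150913 -0.03247954]
pin 28 [ 0.54003476 -0.03761315] [ 0.54293732 -0.03100721]
pin 29 [ 0.53943064 -0.03876013] [ 0.54365142 -0.03027104]
scene 265.2 185 [ 0.5806 -0.2538]
scene 286.2 172.5 [ 0.5149 -0.2563]
scene 298.7 180.5 [ 0.5132 -0.2119]
scene 278.5 193.3 [ 0.5771 -0.2085]
side 323 327 [ 0.511  -0.2178]
side 361.2 311.7 [ 0.5764 -0.2192]
side 377.5 331.2 [ 0.5729 -0.264 ]
side 340.5 348 [ 0.5099 -0.2644]
side 340.5 368.2 [ 0.5146 -0.261 ]
head [0.51237153 0.29111885] end [0.38114791 0.33919982] [0.5059997  0.27423192] [0.3774256  0.32975665]
round [ 0.70197438 -0.14307115]
dish [ 7.54905219e-01 -6.50925921e-04]
jar [0.72755803 0.19161765]
```

```bash
python3 - <<'E'
from h import *
from workcell import env
from scipy.spatial.transform import Rotation as R
for p in [(260.7,152.5),(289.5,158),(273.7,164.5),(276,147)]: print('decoy sc',ray('scene',*p,.046))
for p in [(330,381),(352,405),(383,406),(364,375)]: print('decoy sd',ray('side',*p,.046))
s=env.state();q=s['orientation'];M=R.from_quat([q[1],q[2],q[3],q[0]]).as_matrix();print(M.round(3),env.pinch_z)
c=env.camera("wrist");print(np.array(c['T']).round(3).tolist(),np.array(c['intrinsics']).tolist(), (M.T@(np.array(c['T'])[:3,3]-s['tool_pos'])).round(4))
cv2.imwrite("pics/w0.png",c['frame'])
E
```

```text
decoy sc [ 0.50901341 -0.36483883]
decoy sc [ 0.47164768 -0.29596019]
decoy sc [ 0.5166884  -0.30241778]
decoy sc [ 0.46620555 -0.35655852]
decoy sd [ 0.46650821 -0.30555434]
decoy sd [ 0.46941021 -0.35099551]
decoy sd [ 0.50127458 -0.37165457]
decoy sd [ 0.50981983 -0.31963934]
[[ 0.316 -0.001 -0.949]
 [ 0.949 -0.002  0.316]
 [-0.002 -1.     0.   ]] 0.0187
[[0.317, 0.896, 0.311, 0.085], [0.949, -0.298, -0.105, 0.525], [-0.002, 0.328, -0.945, 0.372], [0.0, 0.0, 0.0, 1.0]] [[349.5504179219433, 0.0, 320.7304339272526], [0.0, 349.5504179219433, 234.45615743652985], [0.0, 0.0, 1.0]] [-1.000e-04 -1.413e-01  8.520e-02]
```

play_rows --steps '[[[1,3.69,-2.45,-0.9,-0.4],[1,3.69,-2.45,-0.9,-0.4],[1,3.69,-2.45,-0.9,-0.4],[1,3.69,-2.45,-0.9,-0.4],[1,3.69,-2.45,-0.9,-0.4],[1,3.69,-2.45,-0.9,-0.4],[1,3.69,-2.45,-0.9,-0.4],[1,3.69,-2.45,-0.9,-0.4]]]' --squeeze 60

```text
time_s: 0.95
tool_pos: [0.4624, 0.3007, 0.1587]
orientation: [0.585, -0.585, -0.397, 0.397]
ft_force: [0.4, 1.3, -0.5]
gripper_width: 0.0858
```

```bash
cat >> h.py <<'E'
def snap(n,f):
    from workcell import env
    c=env.camera(n);cv2.imwrite("pics/"+f,c["frame"])
    cal[n]=dict(K=np.array(c["intrinsics"]).tolist(),T=np.array(c["T"]).tolist());json.dump(cal,open("cal.json","w"))
    return c["frame"]
def where():
    from workcell import env
    s=env.state();q=s["orientation"]
    from scipy.spatial.transform import Rotation as R
    j=R.from_quat(np.r_[q[1:],q[0]]).as_matrix()
    print(round(s["time_s"],2),s["tool_pos"].round(4),"jaw",np.degrees(np.arctan2(j[1,0],j[0,0])).round(2),"tilt",j[2].round(3),s["ft_force"].round(1),s["gripper_width"].round(4))
E
python3 - <<'E'
from h import *
where();f=snap("wrist","w1.png")
for z,p in [(.076,(.509,.283)),(.054,(.461,.302)),(.054,(.509-.144*.929,.283+.144*.37))]: print(proj('wrist',[*p,z]))
E
```

```text
Traceback (most recent call last):
  File "h.py", line 37, in where
    print(round(s["time_s"],2),s["tool_pos"].round(4),"jaw",np.degrees(np.arctan2(j[1,0],j[0,0])).round(2),"tilt",j[2].round(3),s["ft_force"].round(1),s["gripper_width"].round(4))
                                                                                                                                                       ^^^^^^^^^^^^^^^^^^^^^^^^
AttributeError: 'float' object has no attribute 'round'
```

```bash
sed -i 's/s\["gripper_width"\].round(4)/round(s["gripper_width"],4)/' h.py
python3 - <<'E'
from h import *
where();f=snap("wrist","w1.png")
for z,p in [(.076,(.509,.283)),(.054,(.461,.302)),(.054,(.509-.144*.929,.283+.144*.37))]: print(proj('wrist',[*p,z]))
E
```

```text
0.95 [0.4624 0.3007 0.1587] jaw 68.34 tilt [-0. -1.  0.] [ 0.4  1.3 -0.5] 0.0858
[321.91627431 308.25441486]
[321.80464861 231.83391011]
[322.21444203  98.57822901]
```

View pics/w1.png

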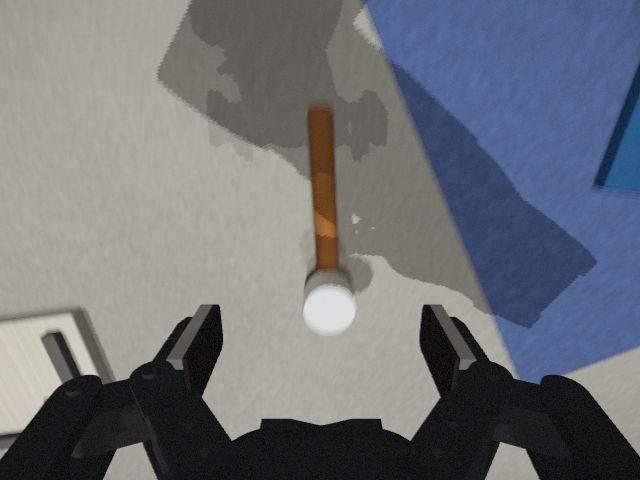

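The wrist view shows the mallet centred between the jaws, with the head top at (329.5,309) and the handle end at (320,104).

```bash
python3 - <<'E'
from h import *
h=ray('wrist',329.5,309,.076);e=ray('wrist',320,104,.054)
d=h-e;print(h,e,np.hypot(*d),np.degrees(np.arctan2(d[1],d[0])));u=d/np.hypot(*d);print('grip',h-.052*u)
E
```

```text
[0.51163239 0.28793449] [0.3777863 0.3336946] 0.14145233527520515 -18.87484391181786
grip [0.46242856 0.30475659]
```

play_rows --steps '[[[0.3,0,0.4,-3,1.4],[0.3,0,0,-4,1.4],[0.3,0,0,-3.5,0],[0.3,0,0,-2.1,0],[0.3,0,0,-1.0,0],[-1,0,0,0,0],[-1,0,0,0,0],[-1,0,0,0,0]]]' --squeeze 100

```text
time_s: 1.8
tool_pos: [0.4623, 0.3068, 0.0249]
orientation: [-0.575, 0.575, 0.412, -0.411]
ft_force: [0.3, -1.1, 1.5]
gripper_width: 0.0164
```

play_rows --steps '[[[-1,0,0,0,0],[-1,0,0,0,0],[-1,0,0,0,0]]]'

```text
time_s: 2.1
tool_pos: [0.4622, 0.3068, 0.0247]
orientation: [0.575, -0.575, -0.412, 0.41]
ft_force: [-1.2, 0.2, 6.2]
gripper_width: 0.0163
```

play_rows --steps '[[[-1,0,0,4,0],[-1,0,0,3.5,0],[-1,0.5,-4.5,0,0],[-1,0.5,-4.6,0,0],[-1,0.5,-4.6,0,0],[-1,0.5,-4.6,0,0],[-1,0.5,-4.6,0,0],[-1,0.4,-4.6,0,0]]]'

```text
time_s: 2.9
tool_pos: [0.4896, 0.0293, 0.098]
orientation: [0.575, -0.575, -0.411, 0.412]
ft_force: [0.9, 0.3, -3.1]
gripper_width: 0.0166
```

play_rows --steps '[[[-1,0,-2.5,-1,0],[-1,0,-2.2,-1,0],[-1,0,0,-0.5,0],[-1,0,0,0,0]]]'

```text
time_s: 3.3
tool_pos: [0.4888, -0.0161, 0.0723]
orientation: [0.576, -0.575, -0.41, 0.412]
ft_force: [-0.4, 0.1, -3.3]
gripper_width: 0.0162
```

```bash
python3 - <<'E'
from h import *
where();a=snap("side","s2.png");b=snap("scene","sc2.png");w=snap("wrist","w2.png")
t=np.vstack([np.hstack([crop(a,210,200,130,100,3),crop(b,290,170,130,100,3)]),cv2.resize(w[140:440,:],(780,366))])
cv2.imwrite("pics/c3.png",t[:600,:780])
E
```

```text
3.3 [ 0.4888 -0.0161  0.0723] jaw 71.09 tilt [-0.    -1.     0.003] [-0.4  0.1 -3.3] 0.0162
```

View pics/c3.png

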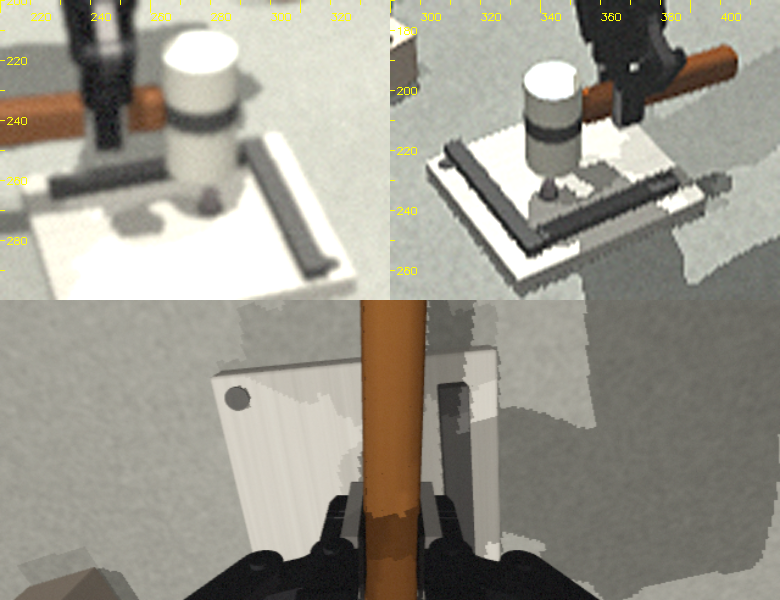

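```bash
python3 - <<'E'
from h import *
H=[.5382,-.035];p=[.541,-.0344]
for n in('scene','side'):
    print(n,'headtop',proj(n,[*H,.1236]),'face',proj(n,[*H,.0476]),'pin',proj(n,[*p,.0275]))
    for d in([.005,0],[0,.005]): print('  d',proj(n,[p[0]+d[0],p[1]+d[1],.0275])-proj(n,[*p,.0275]))
E
```

```text
scene headtop [343.20571993 194.9459609 ] face [343.11249008 221.98973151] pin [342.35722329 229.45122781]
  d [-1.65429323  1.11100611]
  d [1.59659902 1.1535447 ]
side headtop [277.62137686 215.48606123] face [278.56884789 253.88179932] pin [280.09675848 262.75234309]
  d [ 2.60050098 -0.90611673]
  d [-1.41182626 -1.5572143 ]
```

play_rows --steps '[[[-1,0.3,0,0,0],[-1,0,0,-0.9,0],[-1,0,0,-0.6,0],[-1,0,0,-0.4,0],[-1,0,0,-0.4,0],[-1,0,0,-0.4,0],[-1,0,0,-0.3,0]]]' --squeeze 120

```text
time_s: 4.15
tool_pos: [0.4925, -0.0157, 0.0434]
orientation: [0.575, -0.575, -0.411, 0.412]
ft_force: [-4.1, 2.7, 5.4]
gripper_width: 0.016
```

play_rows --steps '[[[-1,0,0,-0.2,0],[-1,0,0,-0.2,0],[-1,0,0,-0.1,0]]]'

```text
time_s: 4.45
tool_pos: [0.4934, -0.0159, 0.0396]
orientation: [-0.575, 0.575, 0.412, -0.411]
ft_force: [-8.5, 1.7, 21.2]
gripper_width: 0.0165
```

play_rows --steps '[[[-1,0,0,-0.15,0],[-1,0,0,0,0],[-1,0,0,0,0]]]'

```text
time_s: 4.75
tool_pos: [0.494, -0.0159, 0.0395]
orientation: [-0.575, 0.576, 0.412, -0.411]
ft_force: [-9.1, 2.2, 24.5]
gripper_width: 0.0158
```

play_rows --steps '[[[-1,0,0,3,0],[-1,0,2,2,0],[-1,-0.5,4.5,1,0],[-1,-0.5,4.5,0,0],[-1,-0.5,4.5,0,0],[-1,0,0,0,0]]]'

```text
time_s: 5.35
tool_pos: [0.479, 0.1441, 0.0967]
orientation: [0.574, -0.573, -0.415, 0.412]
ft_force: [-0.2, -0.3, -4.2]
gripper_width: 0.0158
```

```bash
python3 - <<'E'
from h import *
where();a=snap("side","s3.png");b=snap("scene","sc3.png")
t=np.hstack([crop(a,210,230,100,70,4),crop(b,300,190,100,70,4)])
t2=np.hstack([crop(a,190,130,133,100,3)[:300,:400],crop(b,340,130,133,100,3)[:300,:400]])
w=min(t.shape[1],t2.shape[1]);cv2.imwrite("pics/c4.png",np.vstack([t[:,:w],t2[:,:w]]))
E
```

```text
5.35 [0.479  0.1441 0.0967] jaw 71.55 tilt [ 0.004 -1.    -0.001] [-0.2 -0.3 -4.2] 0.0158
```

View pics/c4.png

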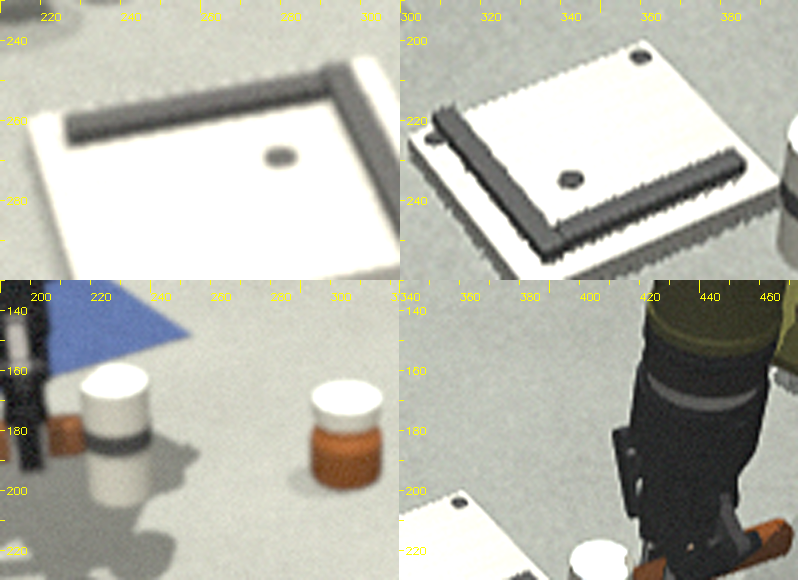

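The pin shows as a flush dark disc: side (280,269), scene (342.5,235). Now I'll put the mallet down.

play_rows --steps '[[[-1,-0.3,4,-2,0],[-1,-0.3,4,-2,0],[-1,-0.3,4,-1.5,0],[-1,0,0,-1,0],[-1,0,0,-0.4,0],[-1,0,0,-0.3,0],[-1,0,0,0,0]]]'

```text
time_s: 6.15
tool_pos: [0.4697, 0.2574, 0.0253]
orientation: [-0.575, 0.576, 0.411, -0.411]
ft_force: [0.4, -0.6, -3.1]
gripper_width: 0.016
```

```bash
python3 - <<'E'
from h import *
where()
print('pin',ray('side',280,269,.015),ray('scene',342.5,235,.015))
E
```

```text
6.15 [0.4697 0.2574 0.0253] jaw 71.02 tilt [-0. -1. -0.] [ 0.4 -0.6 -3.1] 0.016
pin [ 0.54011266 -0.03521182] [ 0.54394139 -0.03087531]
```

play_rows --steps '[[[-1,0,0,-0.1,0],[0.2,0,0,0,0],[0.5,0,0,0,0],[1,0,0,0,0],[1,0,0,0,0],[1,0,0,1,0],[1,0,0,4,0],[1,0,0,4,0]]]'

```text
time_s: 6.95
tool_pos: [0.4683, 0.2586, 0.1146]
orientation: [0.575, -0.575, -0.411, 0.412]
ft_force: [1.5, -0.0, 0.5]
gripper_width: 0.0858
```

play_rows --steps '[[[1,0.7,-4.5,1,2],[1,0.7,-4.5,1,2],[1,0.7,-4.5,1,2],[1,0.7,-4.5,0.5,2],[1,0.7,-4.5,0,2],[1,0.7,-4.5,0,2],[1,0.7,-4.5,0,2],[1,0.7,-4.5,0,2]]]'

```text
time_s: 7.75
tool_pos: [0.5255, -0.1028, 0.1497]
orientation: [-0.512, 0.512, 0.488, -0.488]
ft_force: [0.4, 0.6, 0.9]
gripper_width: 0.0856
```

play_rows --steps '[[[1,0.7,-4.5,0,2],[1,0.7,-4.5,0,1],[1,0.6,-4.6,0,0],[1,0,0,0,0]]]'

```text
time_s: 8.15
tool_pos: [0.5464, -0.2426, 0.1495]
orientation: [-0.499, 0.502, 0.499, -0.499]
ft_force: [0.1, 0.5, -0.4]
gripper_width: 0.0857
```

```bash
python3 - <<'E'
from h import *
where();a=snap("wrist","w3.png");snap("scene","sc4.png")
E
```

```text
8.15 [ 0.5464 -0.2426  0.1495] jaw 89.82 tilt [-0.003 -1.    -0.003] [ 0.1  0.5 -0.4] 0.0857
```

View pics/w3.png

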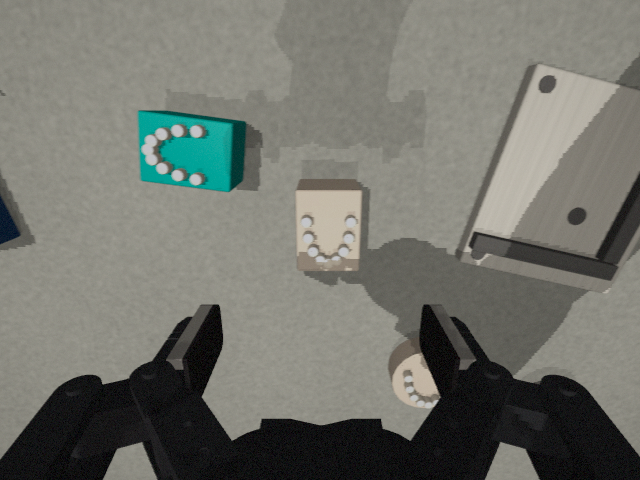

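Wrist view: the cream model's top corners are at (297,190), (362,190), (359,271) and (297,270), and the pin is at (577,216). The plate edge runs from (536,65) to about (466,253).

```bash
python3 - <<'E'
from h import *
c=[ray('wrist',*p,.046) for p in[(297,190),(362,190),(359.5,271),(297,270)]]
print(np.round(c,4),np.mean(c,0),[np.degrees(np.arctan2(*(b-a)[::-1])).round(1) for a,b in[(c[0],c[3]),(c[1],c[2]),(c[0],c[1]),(c[3],c[2])]])
print('pin',ray('wrist',577,216,.015))
a=ray('wrist',536,65,.015);b=ray('wrist',463,252,.015);print(a,b,np.hypot(*(b-a)),np.degrees(np.arctan2(*(b-a)[::-1])))
# left stop face edge top z=.025 along y
a=ray('wrist',475,234,.025);b=ray('wrist',617,264,.025);print(a,b,np.degrees(np.arctan2(*(b-a)[::-1])))
E
```

```text
[[ 0.5131 -0.2597]
 [ 0.5132 -0.2135]
 [ 0.5764 -0.2132]
 [ 0.5755 -0.2613]] [ 0.54457423 -0.23691013] [np.float64(-1.5), np.float64(0.3), np.float64(89.8), np.float64(88.9)]
pin [ 0.54195009 -0.03330039]
[ 0.42982306 -0.08916121] [ 0.57352764 -0.12229505] 0.1474749313891096 -12.983732101946368
[ 0.55385529 -0.11904804] [0.58043081 0.00199576] 77.61701429291696
```

play_rows --steps '[[[1,-0.2,0.56,-3,0],[1,0,0,-4,0],[1,0,0,-3.5,0],[1,0,0,-2,0],[1,0,0,-0.95,0],[-1,0,0,0,0],[-1,0,0,0,0],[-1,0,0,0,0]]]' --squeeze 60

```text
time_s: 9.05
tool_pos: [0.5451, -0.2321, 0.0166]
orientation: [-0.498, 0.501, 0.501, -0.5]
ft_force: [-1.1, 0.3, 1.0]
gripper_width: 0.0467
```

play_rows --steps '[[[-1,0,0,0,0],[-1,0,0,0,0],[-1,0,0,4,0],[-1,0,0,3,0],[-1,0,0,0,0]]]'

```text
time_s: 9.55
tool_pos: [0.5466, -0.2327, 0.0891]
orientation: [-0.496, 0.502, 0.502, -0.499]
ft_force: [0.2, -0.4, -1.9]
gripper_width: 0.0471
```

play_rows --steps '[[[-1,-0.27,4,0,-2.5],[-1,-0.27,4,0,-2.5],[-1,-0.27,4,0,-2.5],[-1,-0.27,4,0,-2.5],[-1,-0.27,4,-1,-2.5],[-1,0,0,-2,0],[-1,0,0,0,0]]]'

```text
time_s: 10.25
tool_pos: [0.5264, -0.0299, 0.0515]
orientation: [0.552, -0.549, -0.442, 0.446]
ft_force: [-0.5, -0.5, -1.9]
gripper_width: 0.0473
```

```bash
python3 - <<'E'
from h import *
where();a=snap("side","s5.png");b=snap("scene","sc5.png");w=snap("wrist","w5.png")
t=np.vstack([np.hstack([crop(a,210,200,130,100,3),crop(b,290,170,130,100,3)]),cv2.resize(w[140:440,:],(780,366))])
cv2.imwrite("pics/c5.png",t[:600,:780])
E
```

```text
10.25 [ 0.5264 -0.0299  0.0515] jaw 77.8 tilt [-0.001 -1.     0.006] [-0.5 -0.5 -1.9] 0.0473
```

View pics/c5.png

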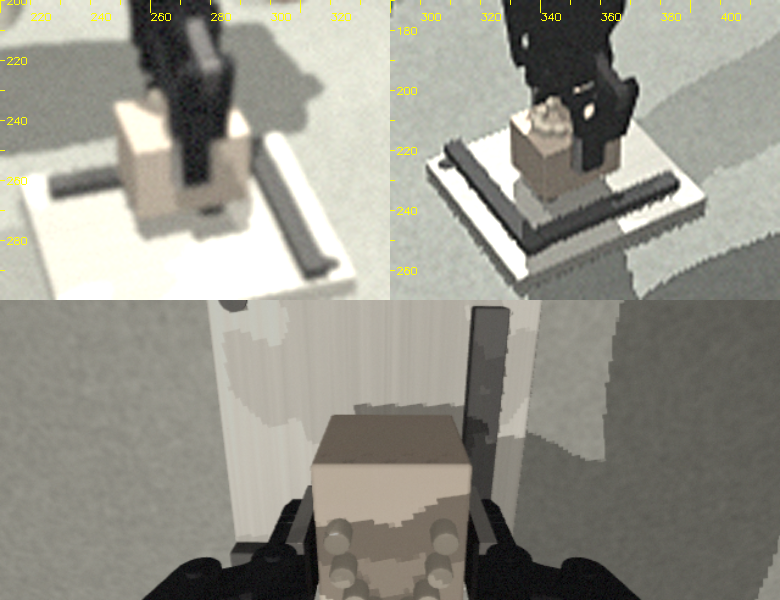

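play_rows --steps '[[[-1,0,0,-0.8,-0.5],[-1,0,0,-0.6,0],[-1,0,0,-0.3,0],[-1,0,0,-0.2,0],[-1,0,0,0,0]]]'

```text
time_s: 10.9
tool_pos: [0.5295, -0.0315, 0.035]
orientation: [0.553, -0.553, -0.441, 0.441]
ft_force: [-0.1, -0.3, -1.6]
gripper_width: 0.0472
```

play_rows --steps '[[[-1,0,0,-0.15,0],[-1,0,0,-0.1,0],[-1,0,0,0,0]]]'

```text
time_s: 11.2
tool_pos: [0.5297, -0.0313, 0.0328]
orientation: [-0.553, 0.553, 0.441, -0.441]
ft_force: [-0.2, -0.6, -3.4]
gripper_width: 0.047
```

play_rows --steps '[[[-1,0,0,-0.1,0],[-1,0,0,-0.1,0],[-1,0,0,0,0]]]'

```text
time_s: 11.5
tool_pos: [0.5299, -0.0313, 0.0315]
orientation: [-0.553, 0.553, 0.441, -0.441]
ft_force: [-1.8, -0.3, 3.8]
gripper_width: 0.0473
```

play_rows --steps '[[[-1,0.28,0.12,0.03,0],[-1,0.28,0.12,0,0],[-1,0.28,0.12,0,0],[-1,0.28,0.1,0,0],[-1,0,0,0,0],[-1,0,0,0,0]]]'

```text
time_s: 12.1
tool_pos: [0.5417, -0.0268, 0.0315]
orientation: [-0.552, 0.553, 0.441, -0.441]
ft_force: [-2.4, -0.7, 5.6]
gripper_width: 0.0472
```

play_rows --steps '[[[-1,0.02,0.1,0.03,0],[-1,0.02,0.1,0,0],[-1,0.02,0.1,0,0],[-1,0,0,0,0]]]'

```text
time_s: 12.5
tool_pos: [0.5417, -0.0264, 0.0316]
orientation: [-0.552, 0.555, 0.439, -0.442]
ft_force: [-2.0, -8.8, 4.4]
gripper_width: 0.0471
```

play_rows --steps '[[[-1,0.1,-0.02,0,0],[-1,0.1,-0.02,0,0],[-1,0,0,0,0]]]'

```text
time_s: 12.8
tool_pos: [0.5417, -0.0264, 0.0316]
orientation: [-0.553, 0.554, 0.439, -0.442]
ft_force: [-7.5, -6.2, 9.0]
gripper_width: 0.0469
```

play_rows --steps '[[[-1,0.1,-0.02,0.05,0],[-1,0.1,-0.02,0.05,0],[-1,0.1,-0.02,0,0],[-1,0.02,0.1,0,0],[-1,0,0,0,0],[-1,0,0,0,0]]]'

```text
time_s: 13.4
tool_pos: [0.5419, -0.0264, 0.0318]
orientation: [0.554, -0.553, -0.437, 0.444]
ft_force: [-9.8, -8.9, 9.0]
gripper_width: 0.047
```

```bash
python3 - <<'E'
from h import *
where()
from workcell import env
f=env.state()['ft_force'];a=-12.7*np.pi/180;c,s=np.cos(a),np.sin(a)
print('corner-frame force',c*f[0]+s*f[1],-s*f[0]+c*f[1],env.state()['ft_torque'])
a=snap("side","s6.png");b=snap("scene","sc6.png");w=snap("wrist","w6.png")
t=np.vstack([np.hstack([crop(a,210,200,130,100,3),crop(b,290,170,130,100,3)]),cv2.resize(w[140:440,:],(780,366))])
cv2.imwrite("pics/c6.png",t[:600,:780])
E
```

```text
13.4 [ 0.5419 -0.0264  0.0318] jaw 77.04 tilt [-0.008 -1.     0.007] [-9.8 -8.9  9. ] 0.047
corner-frame force -7.57872821318174 -10.827305846364318 [-1.75445391  1.8350262  -0.19803063]
```

View pics/c6.png

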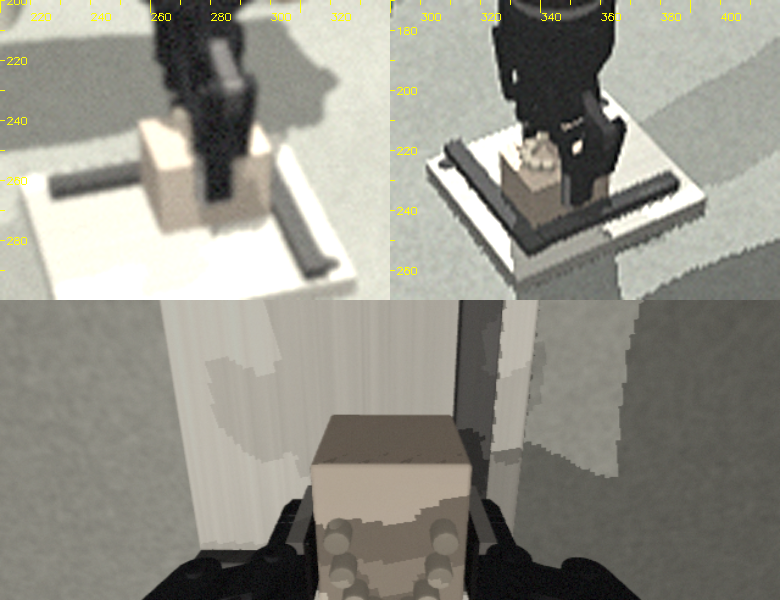

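play_rows --steps '[[[-1,0.1,-0.02,0.1,0],[-1,0.1,-0.02,0.05,0],[-1,0,0,0,0],[-1,0,0,0,0]]]' --squeeze 90

```text
time_s: 13.95
tool_pos: [0.542, -0.0264, 0.032]
orientation: [0.555, -0.552, -0.436, 0.445]
ft_force: [-9.8, -7.5, 5.0]
gripper_width: 0.0469
```

play_rows --steps '[[[-1,0.15,-0.03,0,0],[-1,0.15,-0.03,0,0],[-1,0,0,0,0],[-1,0,0,0,0]]]'

```text
time_s: 14.35
tool_pos: [0.5421, -0.0264, 0.0322]
orientation: [0.556, -0.55, -0.435, 0.446]
ft_force: [-16.0, -6.8, 11.4]
gripper_width: 0.0466
```

play_rows --steps '[[[-1,0.02,0.1,0.1,0],[-1,0,0,0,0],[-1,0,0,0,0],[-1,0,0,0,0],[-1,0,0,0,0],[-1,0,0,0,0],[-1,0,0,0,0],[-1,0,0,0,0]]]'

```text
time_s: 15.15
tool_pos: [0.5422, -0.0264, 0.0323]
orientation: [0.556, -0.551, -0.434, 0.446]
ft_force: [-14.7, -8.3, 6.5]
gripper_width: 0.047
```

```bash
python3 - <<'E'
from h import *
from workcell import env
where()
f=env.state()['ft_force'];a=-12.7*np.pi/180;c,s=np.cos(a),np.sin(a)
print('corner-frame force',c*f[0]+s*f[1],-s*f[0]+c*f[1],env.state()['ft_torque'])
a=snap("side","s7.png");b=snap("scene","sc7.png")
t=np.hstack([crop(a,220,215,100,75,4),crop(b,300,190,100,75,4)])
t2=np.hstack([crop(a,130,110,133,100,3)[:,:399],crop(b,400,220,133,100,3)[:,:399]])
w=min(t.shape[1],t2.shape[1]);cv2.imwrite("pics/c7.png",np.vstack([t[:,:w],t2[:,:w]])[:600])
E
```

```text
15.15 [ 0.5422 -0.0264  0.0323] jaw 77.01 tilt [-0.01  -1.     0.016] [-14.7  -8.3   6.5] 0.047
corner-frame force -12.529693736898619 -11.319983271359677 [-1.82887939  2.92304079 -0.34899294]
```

View pics/c7.png

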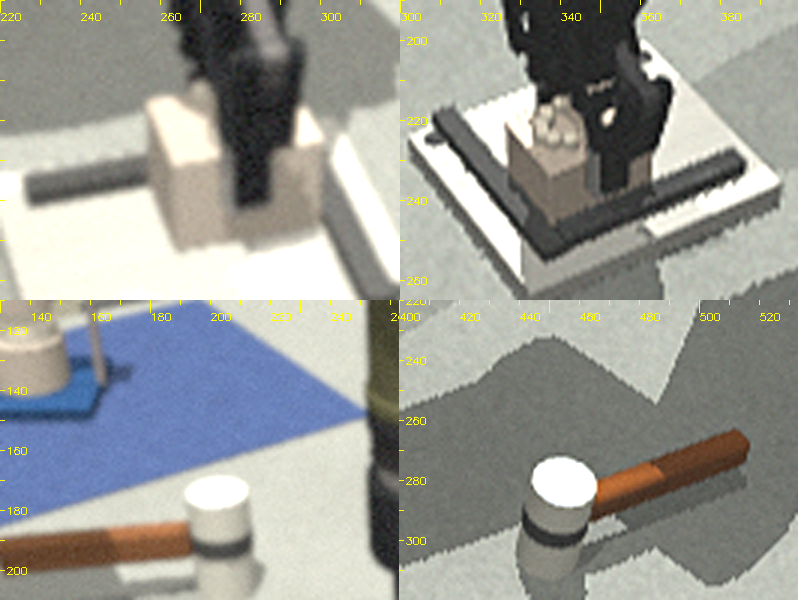

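The model sits square in the corner against both bars. The mallet stands free on the bench, with its head at scene (440,290). Both pressing forces exceed what friction could account for, so I'm handing in.

```bash
python3 -c "
from workcell import env
print(env.finish_job())
from h import where;where()"
```

```text
the job is handed in; nothing more can be done
None
the job is handed in; nothing more can be done
```

I drove the pin down with the mallet, and the camera shows it flush. The mallet then went back on the bench, standing free and well clear of the fixture. I set the plaster model teeth up in the corner and handed in the job while still gripping and pressing it. The clock stood at about 15 s of the 61 s allowed.

**Last checks:**
- **Push:** the wrist sensor read about 12.5 N towards the far stop and 11.3 N towards the left stop. After allowing for friction, I estimate at least 7 N and 6 N on the stops; the contact forces themselves can't be measured directly.
- **Pose:** the jaws were within about 0.3° of square to the fixture, and the tool was tilted less than 0.02 rad. Its height matched the model sitting on the plate.
- **Bystanders:** the round model, jar and dish were never approached, but I did not re-measure them at the end.

**Disagreement:** the scene and side cameras differed by about 4 to 9 mm on positions, so I used their average. The wrist camera agreed with that average to within 1 mm for the model and 2 mm for the pin. It put the mallet grip about 3 mm off, and I used its value there.

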